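# Reset a ratchet-propped menu board at the pick-up hatch to its lowest notch

## Task

The tilting menu board on the counter is propped too steeply. Lift it by its bar handle, click by click, past the top notch until you feel it meet the stop and the pawl is thrown out; lower it by hand all the way down flat, then raise it again and set it to rest in its lowest notch, and let go. Be gentle: never strain it against the stop or the pawl, never let the board drop, and leave the things standing round it where they are.

Things in the scene. Friction and masses are not known exactly. Their poses are not given: they have to be found in the camera images.
- stand: Fixed dark steel stand of the tilting board: base plate 200 x 240 mm, two uprights carrying a level hinge shaft. Origin on the counter straight under the middle of the shaft, which runs along the stand's y axis 90 mm up. The board and its handle reach from the hinge towards the stand's -x side (the robot's side). The stand may be turned.
- board (a joint): Tilt of the wooden board (178 x 220 x 12 mm, 0.4 to 0.85 kg) about the hinge, rad: 0 = flat, level, on its rests; grows as the handle edge is lifted. A gravity pawl on its left (+y) side holds it in one of four notches 0.157 rad apart: it lifts freely but cannot be lowered. It starts in the second or third notch from below. Without the pawl it falls.
- hinge (a point): Middle of the hinge shaft, 90 mm above the counter. Going up past the top notch, a cam on the board throws the pawl out, at the latest 0.03 rad before the top stop; then the board can be lowered. Below the lowest notch the board swings the pawl back in, at the latest when it lies flat; raised again, it clicks into the lowest notch first.
- handle (a point): Middle of the round steel bar handle, 12 mm thick, 110 mm long between its two side stems, parallel to the hinge shaft, 240 mm from it in the plane of the board. 49 mm are free between bar and board edge, so it can be pinched from above; the bar turns in a light grip as the board tilts. Axes are the board's: y along the bar, -x from hinge to handle.
- bracket: Steel bracket on the left (+y) end of the shaft, carrying pawl and rubber top stop; origin on the shaft. Its setting differs: the stop halts the board somewhere between 1.06 and 1.19 rad. The notches lie 0.89, 0.73, 0.57 and 0.41 rad below the stop, the lowest thus at 0.18 to 0.30. Pawl and stop bear 60 N, about 20 N at the handle beyond the board's weight.
- foil_tray: Closed foil tray with lid, 176 x 226 x 49 mm, standing to the right of the stand; origin under its middle. Leave it.
- sauce: Plastic sauce bottle, 60 mm across, 170 mm tall, to the left of the stand; origin under its middle. Leave it.
- spoon_cup: White cup of plastic spoons, 84 mm across, 158 mm tall, on the left, nearer the robot; origin under its middle. Leave it.

How it is judged:
By the outcome, as a careful person would: the job done as asked, in the order asked, and still so for the second after the job is handed in, with the robot touching nothing.
It also fails if it takes over 64 s, if anything falls off the work surface, if the arm or the gripper's body presses on something with over 40 N, if the wrist force passes 120 N, or if a joint passes its speed limit or range.

## Robot

A 7-joint arm with a two-finger parallel gripper is mounted at the origin on the work surface. World frame = base frame: x ahead of the robot, y to its left, z up, the work surface at z = 0. Lengths are in m, angles in rad, forces in N, time in s.
With the tool pointing down it reaches from about 0.4 to 0.85 m from the base axis. Payload 10.4 kg.
Tool frame: the origin (TCP) lies at the very end of the fingers, on their centre line; the grasp point (between the pads) lies 19 mm behind it; z points along the fingers, y is the direction in which the jaws open and shut (so a half turn about z gives the same grasp; the last joint's range is limited). The gripper opens to 85 mm and grips with 20 to 120 N. Pads are 22 mm wide; open, the fingers measure 114 mm over their backs; the gripper's body (76 mm by 85 mm) begins 54 mm behind the grasp point. The pads swing forward as they close: fully open they stand 13 mm farther back than shut.
Start: joints at [1.149, 0.332, -0.065, 1.46, 0.022, 1.35, -0.088], TCP at [0.243, -0.576, 0.231] pointing down, gripper open.
Joint ranges: [-2.6, 2.6], [-0.5, 2.12], [-1.47, 1.34], [0.16, 2.42], [-1.27, 4.41], [0.06, 2.06], [-2.6, 2.6]. Speed limits (rad/s): [2.22, 2.22, 2.79, 2.79, 3.14, 3.14, 3.14].

## Interface

Orientations are given as a unit quaternion [w, x, y, z].
In Python, from bench import readout, viewer, order gives the robot as it stands. The module is installed in compiled form; this text tells all that it offers.
- The arm moves only by the tool arm_command, never from a script. Its argument "plan" is a list of rows, each a list of 7 numbers: the shift along the tool's x, y, z in m, then the turn, a rotation vector about the tool's x, y, z in degrees, then the finger opening in m, from 0 to 0.0854. In form: [[tx, ty, tz, rx, ry, rz, fingers], ...]. A call has 1 to 12 rows; each row shifts and turns the pose as measured when the row begins, along the tool's axes as they then stand; what a row does not reach is not made up. A row lasts 1/10 s, in which the tool goes at most 50 mm and 8.59 degrees, less where a joint would pass 70% of its speed; a pose out of reach is approached as far as the arm can. A call is refused whole if a number of a shift passes 0.05 or a number of a turn 8.59, either way. A call with a gripper value outside its range is refused whole. The fingers move at their own pace and stop on an object; "grip_force" is the grip in N (left out, the last holds). Time passes only in rows, so rows that do not move let the fingers close. It gives the time, the measured TCP pose, the force and the opening at its end, in the units of the state.
- readout.get_state(): the state, without advancing time (a new reading comes with each control period).
- viewer.capture(name): name is "scene" or "side" or "wrist"; returns the picture (400x640x3 uint8, red, green, blue); there is no depth.
- viewer.calibration(name): a dict with "intrinsics" (3x3 intrinsics, pixels), "extrinsics" (4x4, takes a point from world to camera coordinates); the wrist camera has in their place "tool_from_camera" (4x4, takes a point from camera to tool coordinates, whose origin is the TCP and whose axes are the flange's). Camera axes: x right, y down, z forward; pixel columns grow to the right and rows downward; lengths in m; the calibration is good to about 2 mm. A picture is of the moment at which its call begins: read the wrist's pose just before it. calibration takes no time and is no camera call.
- order.finish_job(): hands the job in, once; it reports no verdict.
The state is a dict: "time": time; "joint_pos": joint angles; "qd": joint speeds; "tau": joint torques, N m; "ee_pos": TCP position; "orientation": TCP orientation; "ft_force": force on the tool from outside, world axes, zero at the start; "moment": the same for the moment, N m; "grip_width": opening from 0.0 (shut) to 1.0 (fully open).
Only numpy, scipy, OpenCV 4.12 (cv2) and the standard library are available. Lean on these libraries where they do the work, as an engineer would, in place of code of your own. Each camera call takes 0.05 s, during which the arm holds its last target. There are 200 camera calls.

## Working session

There is one attempt and no reset: what is moved stays moved. The work goes in short steps, Python scripts to look and compute and a tool call to move; the robot and the scene stay as the last step left them, time stands still between calls to the robot, and variables do not carry over. Pictures are saved under pics/ and viewed, about 8 in all and at most 12, crops included, and the job is handed in when it is done.

Besides the shell and the picture viewer there is one more tool, called after ">>>" as a command line: name --pt "numbers of a row" for each row, then --argument value for the rest. arm_command: Moves the arm, as the interface text tells. Its arguments: {"type":"object","properties":{"plan":{"type":"array","items":{"type":"array","items":{"type":"number"}}},"grip_force":{"type":"number"}},"required":["plan"]}

```bash
mkdir -p pics; python3 - <<'E'
from bench import readout, viewer
import cv2, numpy as np
np.set_printoptions(precision=4,suppress=True)
print(readout.get_state())
ims=[viewer.capture(n) for n in("scene","side")]
for n,i in zip(("scene","side"),ims):
    cv2.imwrite(f"pics/{n}0.png",i[:,:,::-1]); c=viewer.calibration(n); print(n,c["intrinsics"],c["extrinsics"])
print(viewer.calibration("wrist"))
E
```

```text
{'time': 0.0, 'joint_pos': array([ 1.1494,  0.3329, -0.0647,  1.461 ,  0.0216,  1.3499, -0.0885]), 'qd': array([ 0.0006, -0.001 ,  0.0001,  0.0016, -0.0001, -0.0012, -0.0007]), 'tau': array([ -0.0004, -62.5436,   0.0491, -39.1597,   0.0163,   0.0099,
        -0.    ]), 'ee_pos': array([ 0.2425, -0.5756,  0.2305]), 'orientation': array([-0.0007,  0.9802,  0.1981, -0.0002]), 'ft_force': array([-0.118 ,  0.0275, -1.4654]), 'moment': array([-0.014 ,  0.0038, -0.0471]), 'grip_width': 0.9982809685906314}
scene [[407.0661   0.     307.9358]
 [  0.     407.0661 195.5504]
 [  0.       0.       1.    ]] [[ 0.101   0.9949 -0.0045 -0.0219]
 [ 0.8519 -0.0888 -0.5161 -0.4579]
 [-0.5138  0.0483 -0.8565  1.5362]
 [ 0.      0.      0.      1.    ]]
side [[422.9485   0.     321.5935]
 [  0.     422.9485 204.4152]
 [  0.       0.       1.    ]] [[ 0.9356 -0.3528 -0.0165 -0.5378]
 [-0.2692 -0.6822 -0.6798  0.1872]
 [ 0.2286  0.6404 -0.7333  1.1282]
 [ 0.      0.      0.      1.    ]]
{'intrinsics': array([[312.2769,   0.    , 322.659 ],
       [  0.    , 312.2769, 201.2248],
       [  0.    ,   0.    ,   1.    ]]), 'tool_from_camera': array([[-0.0003, -0.9501, -0.3119,  0.0789],
       [ 1.    , -0.0003, -0.0001, -0.0016],
       [ 0.    , -0.3119,  0.9501, -0.1431],
       [ 0.    ,  0.    ,  0.    ,  1.    ]])}
```

View pics/scene0.png

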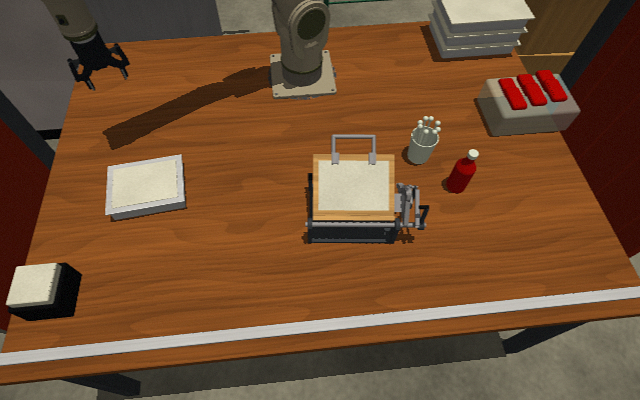

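View pics/side0.png

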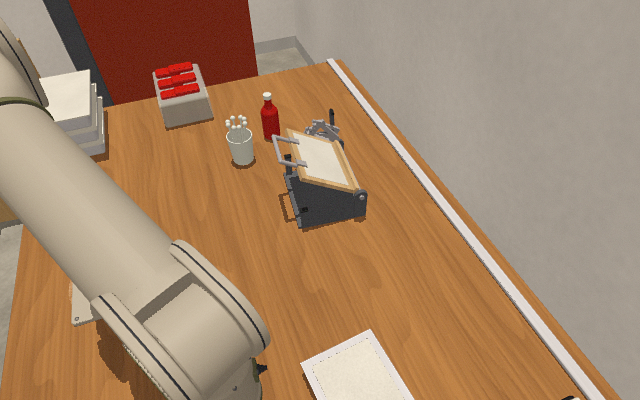

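The scene view shows the handle bar from about (333,137) to (375,137), with the hinge edge near row 222 and the bracket around (410,200). In the side view the bar runs from about (274,138) to (288,165). I'll zoom in on both.

```bash
python3 - <<'E'
import cv2,numpy as np
a=cv2.imread("pics/scene0.png")[120:250,295:435]; b=cv2.imread("pics/side0.png")[95:235,255:385]
a=cv2.resize(a,(400,371),interpolation=cv2.INTER_CUBIC); b=cv2.resize(b,(390,420),interpolation=cv2.INTER_CUBIC)
o=np.zeros((420,790,3),np.uint8);o[:371,:400]=a;o[:420,400:]=b
cv2.imwrite("pics/crop0.png",o)
E
```

```text
(no output)
```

View pics/crop0.png

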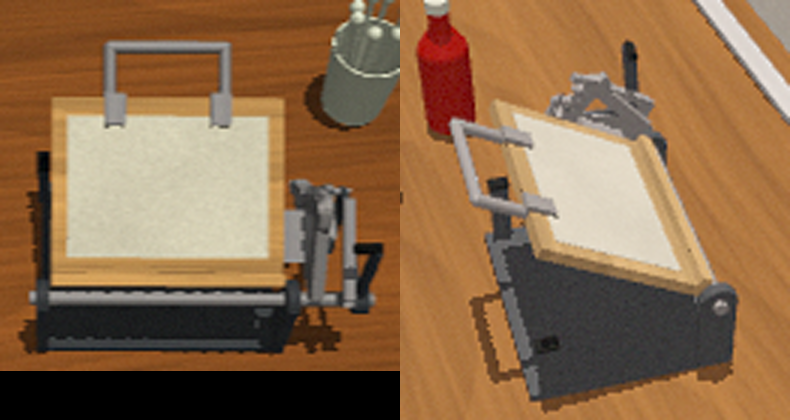

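The left crop (scene) puts the bar's corners at crop (110,47) and (226,47), and the shaft runs from (32,298) to the knuckle at (293,294). The right crop (side) puts the bar's corners at (456,124) and (475,203), and the near shaft end at (720,306).

```bash
cat > h.py <<'E'
import numpy as np, cv2
from bench import readout, viewer
from scipy.spatial.transform import Rotation as R
np.set_printoptions(precision=4,suppress=True)
def P(n):
    c=viewer.calibration(n); return c["intrinsics"]@c["extrinsics"][:3]
def tri(a,b):
    p=cv2.triangulatePoints(P("scene"),P("side"),np.float64(a).reshape(2,1),np.float64(b).reshape(2,1)); return p[:3,0]/p[3,0]
def ray(n,u,z):
    c=viewer.calibration(n);E=c["extrinsics"];o=-E[:3,:3].T@E[:3,3]
    d=E[:3,:3].T@np.linalg.solve(c["intrinsics"],[u[0],u[1],1]);return o+d*(z-o[2])/d[2]
def pose():
    s=readout.get_state();q=s["orientation"];return s,s["ee_pos"],R.from_quat(q[[1,2,3,0]]).as_matrix()
E
python3 - <<'E'
from h import *
S=lambda x,y:(295+x/2.857,120+y/2.857)
D=lambda x,y:(255+(x-400)/3,95+y/3)
r=tri(S(110,47),D(475,203)); l=tri(S(226,47),D(456,124))
print("bar -y",r,"+y",l,np.linalg.norm(l-r))
h=tri(S(32,298),D(720,306));print("shaft -y end",h)
a=ray("scene",S(32,298),.09);b=ray("scene",S(293,297),.09);c=ray("scene",S(375,302),.09)
print("shaft pts z.09",a,b,c,np.degrees(np.arctan2(*(b-a)[[0,1]])))
m=(l+r)/2; print("yaw bar",np.degrees(np.arctan2(*(l-r)[[0,1]])),m)
for k in(a,b):print(m-k)
E
```

```text
bar -y [0.477  0.0444 0.205 ] +y [0.4918 0.154  0.2085] 0.11061912576326496
shaft -y end [ 0.6775 -0.0509  0.0885]
shaft pts z.09 [ 0.6785 -0.0512  0.09  ] [0.7031 0.1961 0.09  ] [0.7164 0.2723 0.09  ] 5.683089403831038
yaw bar 7.660387044789835 [0.4844 0.0992 0.2067]
[-0.1941  0.1504  0.1167]
[-0.2187 -0.0969  0.1167]
```

The geometry holds together. The bar measures 0.1106 m, its distance from the hinge is 0.2405 m, and the yaw is about -6.7°. The tilt is about 0.507 rad, so the board is in the third notch, with the stop near 1.08 and the lowest notch near 0.19. Next I move above the bar.

>>> arm_command --pt "0.03 -0.033 -0.008 0 0 0 0.085" --pt "0.03 -0.033 -0.008 0 0 0 0.085" --pt "0.03 -0.033 -0.008 0 0 0 0.085" --pt "0.03 -0.033 -0.008 0 0 0 0.085" --pt "0.03 -0.033 -0.008 0 0 0 0.085" --pt "0.03 -0.033 -0.008 0 0 0 0.085" --pt "0.03 -0.033 -0.008 0 0 0 0.085" --pt "0.03 -0.033 -0.008 0 0 0 0.085" --pt "0.03 -0.033 -0.008 0 0 0 0.085" --pt "0.03 -0.033 -0.008 0 0 0 0.085" --pt "0.03 -0.033 -0.008 0 0 0 0.085" --pt "0.03 -0.033 -0.008 0 0 0 0.085"

```text
time: 1.3
ee_pos: [0.4223, -0.0557, 0.3247]
orientation: [-0.003, 0.981, 0.193, -0.004]
ft_force: [1.3, 0.3, 0.2]
grip_width: 1.0
```

>>> arm_command --pt "0 0 0 0 0 -7.5 0.085" --pt "0 0 0 0 0 -7.5 0.085" --pt "0 0 0 0 0 -7.5 0.085" --pt "0 0 0 0 0 -7.5 0.085" --pt "0 0 0 0 0 -7.5 0.085" --pt "0 0 0 0 0 -7.5 0.085" --pt "0 0 0 0 0 -7.5 0.06" --pt "0 0 0 0 0 -7.5 0.05" --pt "0 0 0 0 0 0 0.05"

```text
time: 2.2
ee_pos: [0.4227, -0.0471, 0.3242]
orientation: [-0.005, 0.736, 0.677, -0.002]
ft_force: [-0.1, -0.1, 0.3]
grip_width: 0.587
```

```bash
cat >> h.py <<'E'
Y=np.radians(-6.7); 
def goto(t,yaw=Y):
    s,p,M=pose(); 
    T=np.array([[np.sin(-yaw),np.cos(yaw),0],[np.cos(yaw),-np.sin(-yaw),0],[0,0,-1.]]).T
    rv=np.degrees(R.from_matrix(M.T@T).as_rotvec())
    print("t",s["time"],"p",p,"tool shift",M.T@(np.array(t)-p),"turn",rv,"f",s["ft_force"],"m",s["moment"],"w",s["grip_width"]*.0854)
E
python3 -c "
from h import *
goto([.4844,.0992,.33])"
```

```text
t 2.2 p [ 0.4227 -0.0471  0.3242] tool shift [ 0.1509  0.0491 -0.0058] turn [-0.6175 -0.2102  1.8794] f [-0.0576 -0.0504  0.2967] m [-0.006  -0.0024 -0.0724] w 0.05011517587379222
```

>>> arm_command --pt "0.038 0.012 -0.001 -0.3 -0.1 1 0.05" --pt "0.038 0.012 -0.001 -0.3 -0.1 0.9 0.05" --pt "0.038 0.012 -0.001 0 0 0 0.05" --pt "0.036 0.012 -0.001 0 0 0 0.05" --pt "0 0 0 0 0 0 0.05"

```text
time: 2.7
ee_pos: [0.4886, 0.1001, 0.3276]
orientation: [-0.0, 0.757, 0.653, 0.0]
ft_force: [0.0, 0.0, 0.1]
grip_width: 0.588
```

```bash
python3 -c "
from h import *
goto([.4844,.0992,.33])
s,p,M=pose(); w=viewer.capture('wrist'); cv2.imwrite('pics/w1.png',w[:,:,::-1])
c=viewer.calibration('wrist');X=np.linalg.inv(c['tool_from_camera'])
for a in [(.477,.0444,.205),(.4918,.154,.2085)]:
    q=X@np.r_[M.T@(np.array(a)-p),1]; u=c['intrinsics']@q[:3]; print('pred px',u[:2]/u[2],q[2])
np.savez('w1.npz',p=p,M=M)
"
```

```text
t 2.7 p [0.4886 0.1001 0.3276] tool shift [-0.0015 -0.0041 -0.0024] turn [-0.025  -0.0396 -1.6891] f [0.0391 0.0162 0.1286] m [ 0.0059  0.0235 -0.0311] w 0.0502381172653091
pred px [321.0672 251.894 ] 0.29539823759948297
pred px [319.158  133.2737] 0.25759423301828
```

View pics/w1.png

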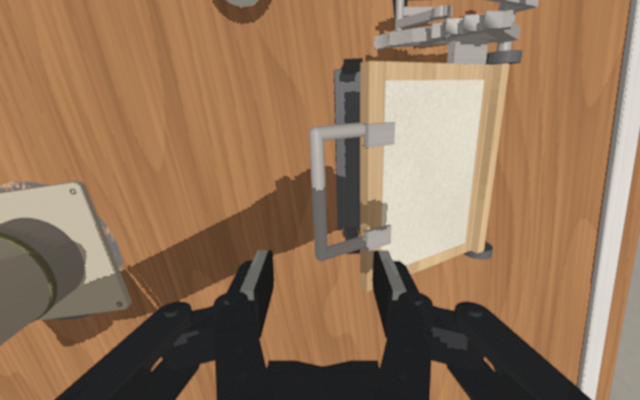

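The wrist view shows the bar ends at (317,132) and (322,254), within 2-3 px of prediction and centred between the fingers. I'll turn -1.5°, descend and grip lightly.

>>> arm_command --pt "-0.001 -0.004 0.02 0 0 -1.5 0.05" --pt "0 0 0.025 0 0 0 0.05" --pt "0 0 0.025 0 0 0 0.05" --pt "0 0 0.025 0 0 0 0.05" --pt "0 0 0.02 0 0 0 0.05" --pt "0 0 0.012 0 0 0 0.05" --pt "0 0 0 0 0 0 0.05"

```text
time: 3.45
ee_pos: [0.4829, 0.0891, 0.1959]
orientation: [0.001, 0.758, 0.653, -0.002]
ft_force: [0.1, 0.3, 0.4]
grip_width: 0.585
```

```bash
python3 -c "
from h import *
goto([.4844,.0992,.188])"
```

```text
t 3.45 p [0.4829 0.0891 0.1959] tool shift [ 0.0102 -0.      0.0078] turn [-0.0263  0.252  -1.8185] f [0.0823 0.2553 0.3685] m [ 0.0093 -0.0039 -0.0086] w 0.04998985983770339
```

>>> arm_command --pt "0.005 0 0.004 0 0 -1.2 0.05" --pt "0.005 0 0.004 0 0 -0.8 0.05" --pt "0.002 0 0.002 0 0 -0.4 0.05" --pt "0 0 0 0 0 0 0.05" --pt "0 0 0 0 0 0 0.05"

```text
time: 3.95
ee_pos: [0.4862, 0.1019, 0.188]
orientation: [0.003, 0.743, 0.669, -0.0]
ft_force: [0.3, -0.3, 0.0]
grip_width: 0.587
```

```bash
python3 -c "
from h import *
goto([.4844,.0992,.188])"
```

```text
t 3.95 p [0.4862 0.1019 0.188 ] tool shift [-0.0029 -0.0015  0.    ] turn [0.1952 0.2145 0.6517] f [ 0.2822 -0.2775  0.0425] m [-0.0386  0.0399 -0.0289] w 0.050136513479190736
```

Alignment is within 2 mm and 0.7°. Now I close lightly.

>>> arm_command --pt "0 -0.0015 0 0 0 0 0.03" --pt "0 0 0 0 0 0 0.018" --pt "0 0 0 0 0 0 0.008" --pt "0 0 0 0 0 0 0.005" --pt "0 0 0 0 0 0 0.005" --pt "0 0 0 0 0 0 0.005" --grip_force 25

```text
time: 4.55
ee_pos: [0.4853, 0.1021, 0.1886]
orientation: [0.003, 0.744, 0.669, 0.001]
ft_force: [0.2, 0.6, -0.1]
grip_width: 0.132
```

```bash
cat >> h.py <<'E'
H=np.array([.6932,.0746,.09]); v=np.array([-np.cos(Y),np.sin(-Y),0])
def at(th,r=.24): return H+r*(np.cos(th)*v+np.array([0,0,np.sin(th)]))
def st():
    s,p,M=pose(); g=p-.019*M[:,2]; d=g-H; h=d@v
    print("t",s["time"],"p",p,"th",np.arctan2(d[2],h),"r",np.hypot(h,d[2]),"f",s["ft_force"],"m",s["moment"],"w",s["grip_width"]*.0854, "tau",s["tau"])
    return s,p,M
def arc(ths):
    s,p,M=pose(); g=p-.019*M[:,2]; d=g-H; h=d@v; t0=np.arctan2(d[2],h); r=np.hypot(h,d[2])
    q=at(t0,r)
    for t in ths: n=at(t,r); print(t,"tool shift",M.T@(n-q)); q=n
E
python3 -c "
from h import *
goto([.4844,.0992,.188]); st()"
```

```text
t 4.55 p [0.4853 0.1021 0.1886] tool shift [-0.003  -0.0006  0.0006] turn [0.2929 0.1793 0.6102] f [ 0.2452  0.5651 -0.106 ] m [ 0.0823 -0.0994 -0.0848] w 0.011232468784956387
t 4.55 p [0.4853 0.1021 0.1886] th 0.5108899874309432 r 0.2405335302974609 f [ 0.2452  0.5651 -0.106 ] m [ 0.0823 -0.0994 -0.0848] w 0.011232468784956387 tau [  0.1118 -38.8055  -3.2892 -37.4655   0.0882   0.2374   0.009 ]
```

The bar is gripped (width 11 mm), at θ≈0.511 and r=0.2405. I start lifting along the arc.

>>> arm_command --pt "0 0.0029 -0.0052 0 0 0 0.005" --pt "0 0.003 -0.0052 0 0 0 0.005" --pt "0 0.0032 -0.0051 0 0 0 0.005" --pt "0 0.0033 -0.005 0 0 0 0.005" --pt "0 0.0034 -0.005 0 0 0 0.005" --pt "0 0.0036 -0.0048 0 0 0 0.005" --pt "0 0 0 0 0 0 0.005"

```text
time: 5.25
ee_pos: [0.5068, 0.0997, 0.221]
orientation: [0.003, 0.744, 0.668, 0.001]
ft_force: [1.8, 0.6, -2.5]
grip_width: 0.13
```

```bash
python3 -c "
from h import *
st(); arc(np.arange(.65,1.1,.05))"
```

```text
t 5.25 p [0.5068 0.0997 0.221 ] th 0.6730053655233689 r 0.24056494502180767 f [ 1.7818  0.5664 -2.4556] m [ 0.0915 -0.3492 -0.0062] w 0.011060944034680201 tau [ -0.0616 -42.1378  -4.1804 -39.0559  -0.0057   0.6467   0.0503]
0.65 tool shift [ 0.     -0.0034  0.0043]
0.7000000000000001 tool shift [-0.0001  0.0076 -0.0093]
0.7500000000000001 tool shift [-0.0001  0.008  -0.009 ]
0.8000000000000002 tool shift [-0.0001  0.0085 -0.0085]
0.8500000000000002 tool shift [-0.0001  0.0089 -0.0081]
0.9000000000000002 tool shift [-0.0001  0.0093 -0.0077]
0.9500000000000003 tool shift [-0.0001  0.0096 -0.0072]
1.0000000000000004 tool shift [-0.0001  0.01   -0.0067]
1.0500000000000003 tool shift [-0.0001  0.0103 -0.0062]
```

>>> arm_command --pt "0 0.0038 -0.0046 0 0 0 0.005" --pt "0 0.0039 -0.0045 0 0 0 0.005" --pt "0 0.004 -0.0045 0 0 0 0.005" --pt "0 0.0041 -0.0044 0 0 0 0.005" --pt "0 0.0042 -0.0043 0 0 0 0.005" --pt "0 0.0043 -0.0042 0 0 0 0.005" --pt "0 0.0044 -0.0041 0 0 0 0.005" --pt "0 0.0045 -0.004 0 0 0 0.005" --pt "0 0.0046 -0.0039 0 0 0 0.005" --pt "0 0.0047 -0.0038 0 0 0 0.005" --pt "0 0 0 0 0 0 0.005"

```text
time: 6.35
ee_pos: [0.552, 0.0947, 0.2653]
orientation: [0.001, 0.744, 0.668, -0.0]
ft_force: [2.9, 0.6, -7.6]
grip_width: 0.131
```

```bash
python3 -c "
from h import *
st(); arc(np.arange(.95,1.15,.02))"
```

```text
t 6.35 p [0.552  0.0947 0.2653] th 0.9377701192157584 r 0.24100757796980615 f [ 2.9379  0.5827 -7.5693] m [ 0.2128 -0.5035 -0.073 ] w 0.011146950968363222 tau [  0.1052 -51.4161  -6.3895 -41.1152   0.0559   0.9675   0.036 ]
0.95 tool shift [-0.      0.0024 -0.0017]
0.97 tool shift [-0.      0.004  -0.0028]
0.99 tool shift [-0.      0.004  -0.0027]
1.01 tool shift [-0.      0.0041 -0.0026]
1.03 tool shift [-0.      0.0041 -0.0025]
1.05 tool shift [-0.      0.0042 -0.0024]
1.07 tool shift [-0.      0.0042 -0.0023]
1.09 tool shift [-0.      0.0043 -0.0023]
1.11 tool shift [-0.      0.0043 -0.0022]
1.1300000000000001 tool shift [-0.      0.0043 -0.0021]
```

Tracking is good. The force is mostly radial (about 8 N outward), so I ease inward by 1 mm and go on more slowly.

>>> arm_command --pt "0 0.003 -0.0012 0 0 0 0.005" --pt "0 0.0028 -0.0012 0 0 0 0.005" --pt "0 0.0026 -0.0016 0 0 0 0.005" --pt "0 0.0026 -0.0016 0 0 0 0.005" --pt "0 0.0026 -0.0016 0 0 0 0.005" --pt "0 0 0 0 0 0 0.005"

```text
time: 6.95
ee_pos: [0.566, 0.0931, 0.275]
orientation: [0.002, 0.744, 0.668, -0.001]
ft_force: [-0.6, 0.0, -0.6]
grip_width: 0.131
```

```bash
cat >> h.py <<'E'
def ff():
    s,p,M=st(); g=p-.019*M[:,2]-H; th=np.arctan2(g[2],g@v); f=s["ft_force"]; z=np.array([0,0,1.])
    print("tangential %.2f radial %.2f"%(f@(-np.sin(th)*v+np.cos(th)*z), f@(np.cos(th)*v+np.sin(th)*z)))
E
python3 -c "
from h import *
ff()"
```

```text
t 6.95 p [0.566  0.0931 0.275 ] th 1.008672694465928 r 0.24114904919199673 f [-0.5642  0.0159 -0.5927] m [ 0.0462  0.2904 -0.033 ] w 0.011191821572995688 tau [  0.0189 -51.5019  -6.6852 -40.3949   0.2432  -0.2425   0.0343]
tangential -0.79 radial -0.20
```

>>> arm_command --pt "0 0.0017 -0.001 0 0 0 0.005" --pt "0 0.0017 -0.001 0 0 0 0.005" --pt "0 0.0017 -0.001 0 0 0 0.005" --pt "0 0.0017 -0.001 0 0 0 0.005" --pt "0 0 0 0 0 0 0.005"

```text
time: 7.45
ee_pos: [0.5732, 0.0923, 0.2796]
orientation: [0.002, 0.744, 0.668, -0.001]
ft_force: [-1.2, -0.1, -0.3]
grip_width: 0.126
```

```bash
python3 -c "
from h import *
ff()"
```

```text
t 7.45 p [0.5732 0.0923 0.2796] th 1.0441459385622265 r 0.24128653922464585 f [-1.2473 -0.0923 -0.2544] m [0.0671 0.414  0.0037] w 0.010732029455556201 tau [ -0.0001 -52.033   -6.897  -39.9121   0.2463  -0.4587   0.0331]
tangential -1.19 radial 0.40
```

>>> arm_command --pt "0 0.001 -0.0006 0 0 0 0.005" --pt "0 0.001 -0.0006 0 0 0 0.005" --pt "0 0.001 -0.0005 0 0 0 0.005" --pt "0 0 0 0 0 0 0.005"

```text
time: 7.85
ee_pos: [0.5763, 0.0919, 0.2814]
orientation: [0.002, 0.744, 0.668, -0.001]
ft_force: [-0.9, -0.3, -1.2]
grip_width: 0.129
```

```bash
python3 -c "
from h import *
ff()"
```

```text
t 7.85 p [0.5763 0.0919 0.2814] th 1.0592837288271404 r 0.24126297359528323 f [-0.9477 -0.3061 -1.1788] m [ 0.0299  0.4587 -0.0961] w 0.011004916663481988 tau [  0.0923 -52.9626  -7.0123 -40.161    0.3093  -0.5137   0.0335]
tangential -1.37 radial -0.58
```

>>> arm_command --pt "0 0.001 -0.0005 0 0 0 0.005" --pt "0 0.001 -0.0005 0 0 0 0.005" --pt "0 0.001 -0.0005 0 0 0 0.005" --pt "0 0 0 0 0 0 0.005"

```text
time: 8.25
ee_pos: [0.5796, 0.0916, 0.2832]
orientation: [0.002, 0.744, 0.668, -0.001]
ft_force: [-1.1, 1.1, -0.1]
grip_width: 0.13
```

```bash
python3 -c "
from h import *
ff()"
```

```text
t 8.25 p [0.5796 0.0916 0.2832] th 1.074767788125255 r 0.24131882067859825 f [-1.0524  1.0835 -0.1427] m [ 0.061   0.5252 -0.0194] w 0.011070504361841496 tau [  0.1034 -53.2787  -7.0863 -40.144    0.3438  -0.6569   0.0325]
tangential -1.10 radial 0.43
```

>>> arm_command --pt "0 0.001 -0.0005 0 0 0 0.005" --pt "0 0.001 -0.0005 0 0 0 0.005" --pt "0 0 0 0 0 0 0.005"

```text
time: 8.55
ee_pos: [0.5817, 0.0914, 0.2844]
orientation: [0.002, 0.744, 0.668, -0.001]
ft_force: [-0.9, 0.0, 0.1]
grip_width: 0.129
```

```bash
python3 -c "
from h import *
ff()"
```

```text
t 8.55 p [0.5817 0.0914 0.2844] th 1.0847251544918042 r 0.24133303566728992 f [-0.9235  0.0156  0.1296] m [-0.0174  0.6806 -0.0529] w 0.011031540283034266 tau [  0.0829 -53.4812  -7.1599 -40.0321   0.3581  -0.7402   0.0324]
tangential -0.75 radial 0.54
```

>>> arm_command --pt "0 0.001 -0.0005 0 0 0 0.005" --pt "0 0.001 -0.0005 0 0 0 0.005" --pt "0 0 0 0 0 0 0.005" --grip_force 20

```text
time: 8.85
ee_pos: [0.5839, 0.0911, 0.2856]
orientation: [0.002, 0.744, 0.668, -0.001]
ft_force: [-2.1, 0.3, -0.2]
grip_width: 0.13
```

```bash
python3 -c "
from h import *
ff()
i=[viewer.capture(n)[:,:,::-1] for n in('scene','side')]
for n,k in zip('ab',i): cv2.imwrite(f'pics/up_{n}.png',k)
o=np.hstack([cv2.resize(i[0][90:240,290:440],(400,400),interpolation=2),cv2.resize(i[1][70:220,250:400],(400,400),interpolation=2)]);cv2.imwrite('pics/up.png',o)"
```

```text
t 8.85 p [0.5839 0.0911 0.2856] th 1.0952213909274133 r 0.2414110148050021 f [-2.1177  0.2851 -0.1656] m [ 0.0464  0.6436 -0.0858] w 0.011115226199442642 tau [  0.1071 -53.7294  -7.1969 -40.116    0.386   -0.847    0.031 ]
tangential -1.98 radial 0.83
```

View pics/up.png

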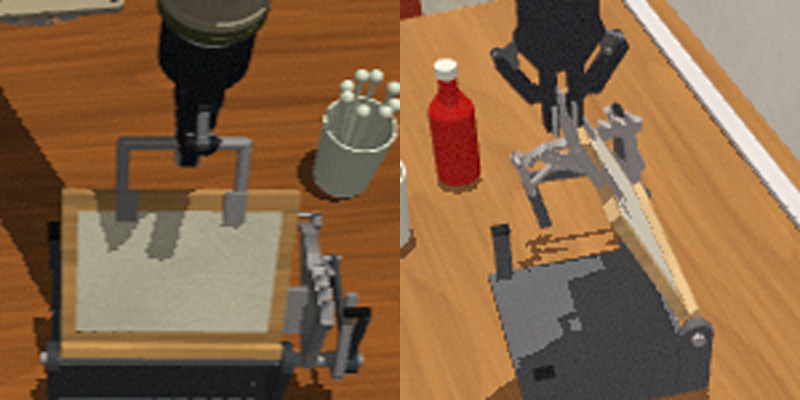

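The picture shows the board at about 62°, with the fingers clear of the board and stems and the cup and bottle untouched. The tangential force is only 2 N, so the stop hasn't been met yet. I keep creeping.

>>> arm_command --pt "0 0.001 -0.0005 0 0 0 0.005" --pt "0 0.001 -0.0004 0 0 0 0.005" --pt "0 0 0 0 0 0 0.005"

```text
time: 9.25
ee_pos: [0.5844, 0.091, 0.2859]
orientation: [0.001, 0.744, 0.669, -0.003]
ft_force: [-4.7, -0.1, -0.3]
grip_width: 0.135
```

```bash
python3 -c "
from h import *
ff()"
```

```text
t 9.25 p [0.5844 0.091  0.2859] th 1.0979604518415513 r 0.2413874718498238 f [-4.7031 -0.1177 -0.266 ] m [ 0.0117  0.9802 -0.0825] w 0.011517384720200967 tau [  0.2634 -54.0418  -7.1154 -40.9071   0.5681  -1.3814   0.0378]
tangential -4.27 radial 1.88
```

>>> arm_command --pt "0 0.0012 -0.0005 0 0 0 0.005"

```text
time: 9.35
ee_pos: [0.5849, 0.091, 0.2862]
orientation: [0.0, 0.744, 0.669, -0.004]
ft_force: [-8.1, 0.1, 1.5]
grip_width: 0.129
```

```bash
python3 -c "
from h import *
ff()"
```

```text
t 9.35 p [0.5849 0.091  0.2862] th 1.1003940556107137 r 0.24139737355843185 f [-8.133   0.0667  1.5084] m [ 0.005   1.7964 -0.1241] w 0.011039537704256211 tau [  0.6374 -54.2781  -6.8422 -41.8471   0.9677  -2.6352   0.0483]
tangential -6.52 radial 5.01
```

The stop is met: the angle stays at about 1.10 while the tangential force rises to 6.5 N. That is well below 20 N and enough to know it. Now I lower by hand, watching for the pawl near the top notch (about 0.68).

>>> arm_command --pt "0 -0.002 0.0005 0 0 0 0.005" --pt "0 -0.0053 0.0028 0 0 0 0.005" --pt "0 -0.0052 0.0029 0 0 0 0.005" --pt "0 -0.0051 0.0031 0 0 0 0.005" --pt "0 -0.005 0.0032 0 0 0 0.005" --pt "0 -0.0049 0.0033 0 0 0 0.005" --pt "0 -0.0048 0.0035 0 0 0 0.005" --pt "0 -0.0047 0.0036 0 0 0 0.005" --pt "0 -0.0046 0.0038 0 0 0 0.005" --pt "0 -0.0045 0.004 0 0 0 0.005" --pt "0 0 0 0 0 0 0.005"

```text
time: 10.45
ee_pos: [0.5365, 0.0964, 0.2537]
orientation: [0.002, 0.744, 0.669, -0.001]
ft_force: [-0.6, 0.2, -1.6]
grip_width: 0.127
```

```bash
python3 -c "
from h import *
ff()"
```

```text
t 10.45 p [0.5365 0.0964 0.2537] th 0.8571915928129344 r 0.24164047188309973 f [-0.5576  0.2177 -1.6264] m [ 0.1392  0.0616 -0.0221] w 0.010809967704131096 tau [  0.5787 -46.5126  -4.8971 -39.213    0.272   -0.0209   0.0451]
tangential -1.50 radial -0.85
```

>>> arm_command --pt "0 -0.0045 0.004 0 0 0 0.005" --pt "0 -0.0044 0.0041 0 0 0 0.005" --pt "0 -0.0043 0.0042 0 0 0 0.005" --pt "0 -0.0042 0.0043 0 0 0 0.005" --pt "0 -0.0041 0.0044 0 0 0 0.005" --pt "0 -0.002 0.0022 0 0 0 0.005" --pt "0 -0.0019 0.0023 0 0 0 0.005" --pt "0 -0.0019 0.0023 0 0 0 0.005" --pt "0 0 0 0 0 0 0.005"

```text
time: 11.35
ee_pos: [0.507, 0.0996, 0.2232]
orientation: [0.002, 0.744, 0.669, -0.001]
ft_force: [-1.2, -0.1, -1.3]
grip_width: 0.129
```

```bash
python3 -c "
from h import *
ff()"
```

```text
t 11.35 p [0.507  0.0996 0.2232] th 0.6810190859626147 r 0.2417601981857946 f [-1.1704 -0.0671 -1.3116] m [ 0.2039  0.128  -0.0728] w 0.010994507924805604 tau [  0.5568 -41.8287  -3.574  -38.9091   0.3684  -0.0907   0.0379]
tangential -1.75 radial 0.07
```

Next I creep past the top notch position.

>>> arm_command --pt "0 -0.0012 0.0015 0 0 0 0.005" --pt "0 -0.0012 0.0015 0 0 0 0.005" --pt "0 -0.0012 0.0015 0 0 0 0.005" --pt "0 -0.0012 0.0015 0 0 0 0.005" --pt "0 0 0 0 0 0 0.005"

```text
time: 11.85
ee_pos: [0.5021, 0.1001, 0.2168]
orientation: [0.002, 0.744, 0.669, -0.001]
ft_force: [-0.5, 1.6, -1.3]
grip_width: 0.133
```

```bash
python3 -c "
from h import *
ff()"
```

```text
t 11.85 p [0.5021 0.1001 0.2168] th 0.6476071175046664 r 0.24171673698438728 f [-0.5147  1.5919 -1.2554] m [ 0.2106 -0.0552 -0.0673] w 0.011318942819371656 tau [  0.5227 -41.0945  -3.4106 -38.6829   0.3241   0.107    0.0411]
tangential -1.42 radial -0.20
```

θ is 0.648, below the top notch position, and the force is unchanged, so the pawl is out. I continue down.

>>> arm_command --pt "0 -0.0036 0.0048 0 0 0 0.005" --pt "0 -0.0035 0.0049 0 0 0 0.005" --pt "0 -0.0034 0.005 0 0 0 0.005" --pt "0 -0.0033 0.0051 0 0 0 0.005" --pt "0 -0.0032 0.0051 0 0 0 0.005" --pt "0 -0.003 0.0052 0 0 0 0.005" --pt "0 -0.0029 0.0053 0 0 0 0.005" --pt "0 -0.0028 0.0053 0 0 0 0.005" --pt "0 -0.0026 0.0054 0 0 0 0.005" --pt "0 0 0 0 0 0 0.005"

```text
time: 12.85
ee_pos: [0.4721, 0.1035, 0.1663]
orientation: [0.002, 0.743, 0.669, -0.0]
ft_force: [2.4, 1.2, -2.4]
grip_width: 0.126
```

```bash
python3 -c "
from h import *
ff()"
```

```text
t 12.85 p [0.4721 0.1035 0.1663] th 0.40403507305523867 r 0.24252559197226134 f [ 2.3636  1.2059 -2.3507] m [ 0.3187 -0.5797 -0.0614] w 0.010731024100281433 tau [  0.4448 -38.2556  -2.8569 -36.1695   0.1892   0.9182  -0.0086]
tangential -1.29 radial -2.95
```

>>> arm_command --pt "0 -0.0019 0.0056 0 0 0 0.005" --pt "0 -0.0019 0.0056 0 0 0 0.005" --pt "0 -0.002 0.0056 0 0 0 0.005" --pt "0 -0.0019 0.0057 0 0 0 0.005" --pt "0 -0.0017 0.0057 0 0 0 0.005" --pt "0 -0.0016 0.0058 0 0 0 0.005" --pt "0 -0.0014 0.0058 0 0 0 0.005" --pt "0 -0.0012 0.0059 0 0 0 0.005" --pt "0 0 0 0 0 0 0.005"

```text
time: 13.75
ee_pos: [0.4571, 0.1051, 0.1164]
orientation: [0.002, 0.743, 0.669, -0.0]
ft_force: [2.3, 1.5, -1.9]
grip_width: 0.129
```

```bash
python3 -c "
from h import *
ff()"
```

```text
t 13.75 p [0.4571 0.1051 0.1164] th 0.1886265743874941 r 0.242377112948125 f [ 2.3023  1.5455 -1.9117] m [ 0.2959 -0.4574 -0.0519] w 0.010985387861236515 tau [  0.3746 -37.8471  -3.4242 -34.0713   0.2504   0.643   -0.0526]
tangential -1.48 radial -2.43
```

>>> arm_command --pt "0 -0.0001 0.003 0 0 0 0.005" --pt "0 -0.0002 0.003 0 0 0 0.005" --pt "0 -0.0004 0.003 0 0 0 0.005" --pt "0 -0.0004 0.003 0 0 0 0.005" --pt "0 -0.0004 0.003 0 0 0 0.005" --pt "0 -0.0003 0.003 0 0 0 0.005" --pt "0 -0.0003 0.003 0 0 0 0.005" --pt "0 -0.0003 0.003 0 0 0 0.005" --pt "0 -0.0002 0.003 0 0 0 0.005" --pt "0 0 0 0 0 0 0.005"

```text
time: 14.75
ee_pos: [0.4535, 0.1055, 0.0868]
orientation: [0.001, 0.743, 0.669, -0.001]
ft_force: [-0.4, 2.1, -1.4]
grip_width: 0.125
```

```bash
python3 -c "
from h import *
ff()"
```

```text
t 14.75 p [0.4535 0.1055 0.0868] th 0.06543324468926616 r 0.24219663861994417 f [-0.378   2.1437 -1.4047] m [ 0.3341 -0.0883 -0.0657] w 0.010655895515973412 tau [  0.657  -39.1813  -3.8722 -33.4226   0.4501   0.2949  -0.0022]
tangential -1.44 radial 0.53
```

>>> arm_command --pt "0 -0.0001 0.002 0 0 0 0.005" --pt "0 -0.0001 0.002 0 0 0 0.005" --pt "0 -0.0001 0.002 0 0 0 0.005" --pt "0 0 0.002 0 0 0 0.005" --pt "0 0 0.0015 0 0 0 0.005" --pt "0 0 0 0 0 0 0.005"

```text
time: 15.35
ee_pos: [0.453, 0.1055, 0.0765]
orientation: [0.001, 0.743, 0.669, -0.001]
ft_force: [0.3, 1.2, -1.6]
grip_width: 0.131
```

```bash
python3 -c "
from h import *
ff()"
```

```text
t 15.35 p [0.453  0.1055 0.0765] th 0.022702633996483913 r 0.2421808920667596 f [ 0.2765  1.1736 -1.5679] m [ 0.3458 -0.0789 -0.0469] w 0.011226400068708267 tau [  0.741  -40.0646  -4.1323 -33.2529   0.4862   0.2253   0.014 ]
tangential -1.56 radial -0.17
```

>>> arm_command --pt "0 0 0.0012 0 0 0 0.005" --pt "0 0 0.0012 0 0 0 0.005" --pt "0 0 0.0012 0 0 0 0.005" --pt "0 0 0 0 0 0 0.005"

```text
time: 15.75
ee_pos: [0.453, 0.1055, 0.0726]
orientation: [0.001, 0.743, 0.669, -0.001]
ft_force: [-0.5, 1.9, -1.2]
grip_width: 0.13
```

```bash
python3 -c "
from h import *
ff()"
```

```text
t 15.75 p [0.453  0.1055 0.0726] th 0.0066649277230033535 r 0.24213934261899578 f [-0.4665  1.8532 -1.1751] m [ 0.3822 -0.0517  0.0075] w 0.011084035694007632 tau [  0.8166 -40.2784  -4.1701 -33.0839   0.5039   0.2142   0.0217]
tangential -1.18 radial 0.67
```

>>> arm_command --pt "0 0 0.001 0 0 0 0.005" --pt "0 0 0.001 0 0 0 0.005" --pt "0 0 0 0 0 0 0.005"

```text
time: 16.05
ee_pos: [0.453, 0.1055, 0.0714]
orientation: [0.001, 0.743, 0.669, -0.002]
ft_force: [-2.6, 1.5, 0.5]
grip_width: 0.129
```

```bash
python3 -c "
from h import *
ff()"
```

```text
t 16.05 p [0.453  0.1055 0.0714] th 0.0014862745269024686 r 0.2421482750177077 f [-2.6067  1.4989  0.4929] m [ 0.2142  0.4002 -0.039 ] w 0.011059040489602863 tau [  0.7707 -39.5097  -4.0969 -33.1648   0.6432  -0.5098   0.0334]
tangential 0.49 radial 2.76
```

>>> arm_command --pt "0 0 0.0012 0 0 0 0.005" --pt "0 0 0.0005 0 0 0 0.005"

```text
time: 16.25
ee_pos: [0.453, 0.1055, 0.0712]
orientation: [0.002, 0.743, 0.669, -0.002]
ft_force: [-7.2, -0.0, 11.3]
grip_width: 0.127
```

```bash
python3 -c "
from h import *
ff()"
```

```text
t 16.25 p [0.453  0.1055 0.0712] th 0.0006498323938824305 r 0.2421016150873834 f [-7.1922 -0.0193 11.3454] m [ 0.0006  1.2842 -0.0672] w 0.01087350131392788 tau [  0.7461 -36.4776  -3.5892 -31.9263   0.8748  -1.8782   0.0502]
tangential 11.34 radial 7.15
```

The board is flat on its rests: θ=0.001, with the downward motion blocked at 11 N. Now I raise it to about 0.245, past the lowest notch (about 0.20) and well short of the second (about 0.36).

>>> arm_command --pt "0 -0.0005 -0.002 0 0 0 0.005" --pt "0 0.0001 -0.004 0 0 0 0.005" --pt "0 0.0002 -0.005 0 0 0 0.005" --pt "0 0.0003 -0.005 0 0 0 0.005" --pt "0 0.0005 -0.005 0 0 0 0.005" --pt "0 0.0006 -0.005 0 0 0 0.005" --pt "0 0.0007 -0.005 0 0 0 0.005" --pt "0 0.0008 -0.005 0 0 0 0.005" --pt "0 0.0009 -0.005 0 0 0 0.005" --pt "0 0.001 -0.005 0 0 0 0.005" --pt "0 0 0 0 0 0 0.005"

```text
time: 17.35
ee_pos: [0.4578, 0.1049, 0.1208]
orientation: [0.001, 0.744, 0.669, -0.002]
ft_force: [-0.7, 1.7, -1.2]
grip_width: 0.131
```

```bash
python3 -c "
from h import *
ff()"
```

```text
t 17.35 p [0.4578 0.1049 0.1208] th 0.20680773564777402 r 0.24242875706639333 f [-0.6773  1.7443 -1.185 ] m [ 0.3454  0.3052 -0.0693] w 0.011208462960772173 tau [  0.8739 -38.3731  -2.9153 -36.21     0.58    -0.0254   0.1285]
tangential -1.34 radial 0.61
```

>>> arm_command --pt "0 0.0008 -0.003 0 0 0 0.005" --pt "0 0.0008 -0.003 0 0 0 0.005" --pt "0 0.0008 -0.003 0 0 0 0.005" --pt "0 0 0 0 0 0 0.005"

```text
time: 17.75
ee_pos: [0.4599, 0.1047, 0.1302]
orientation: [0.001, 0.744, 0.669, -0.003]
ft_force: [-0.8, 2.0, -1.8]
grip_width: 0.13
```

```bash
python3 -c "
from h import *
ff()"
```

```text
t 17.75 p [0.4599 0.1047 0.1302] th 0.24639441648270424 r 0.24253737335494688 f [-0.7997  2.0111 -1.8047] m [ 0.335   0.3245 -0.0315] w 0.011085486995861957 tau [  0.8071 -38.3796  -2.8353 -36.7475   0.6218  -0.118    0.0938]
tangential -2.00 radial 0.56
```

Now I lower gently until the pawl takes the load.

>>> arm_command --pt "0 -0.0004 0.0016 0 0 0 0.005" --pt "0 -0.0004 0.0016 0 0 0 0.005" --pt "0 -0.0004 0.0016 0 0 0 0.005" --pt "0 -0.0003 0.0012 0 0 0 0.005" --pt "0 0 0 0 0 0 0.005"

```text
time: 18.25
ee_pos: [0.4584, 0.1048, 0.1236]
orientation: [0.001, 0.743, 0.669, -0.003]
ft_force: [-1.0, 1.6, -1.1]
grip_width: 0.13
```

```bash
python3 -c "
from h import *
ff()"
```

```text
t 18.25 p [0.4584 0.1048 0.1236] th 0.2186603396204959 r 0.24245241432632633 f [-0.997   1.5952 -1.0765] m [ 0.3058  0.228  -0.059 ] w 0.011094013938350251 tau [  0.7108 -38.1623  -3.0024 -35.9635   0.5866  -0.1029   0.0408]
tangential -1.31 radial 0.91
```

>>> arm_command --pt "0 -0.0002 0.001 0 0 0 0.005" --pt "0 -0.0002 0.001 0 0 0 0.005" --pt "0 -0.0002 0.001 0 0 0 0.005" --pt "0 0 0 0 0 0 0.005"

```text
time: 18.65
ee_pos: [0.4579, 0.1049, 0.121]
orientation: [0.001, 0.743, 0.669, -0.003]
ft_force: [-2.3, 0.9, 3.3]
grip_width: 0.126
```

```bash
python3 -c "
from h import *
ff()"
```

```text
t 18.65 p [0.4579 0.1049 0.121 ] th 0.20785216883764954 r 0.24240937695792147 f [-2.2657  0.9078  3.3036] m [ 0.1805  0.6364 -0.0842] w 0.010722920301436798 tau [  0.6266 -36.5751  -2.9054 -35.0425   0.6416  -0.77     0.0405]
tangential 2.75 radial 2.99
```

The pawl holds at θ≈0.208: motion is blocked and the load has swung from -1.3 to +2.8 N. I open slightly and check.

>>> arm_command --pt "0 0 0 0 0 0 0.014" --pt "0 0 0 0 0 0 0.018" --pt "0 0 0 0 0 0 0.03" --pt "0 0 0 0 0 0 0.045" --pt "0 0 0 0 0 0 0.05" --pt "0 0 0 0 0 0 0.05"

```text
time: 19.25
ee_pos: [0.459, 0.1039, 0.1211]
orientation: [0.002, 0.744, 0.668, -0.002]
ft_force: [-0.5, -0.4, 0.0]
grip_width: 0.583
```

```bash
python3 -c "
from h import *
ff()
s,p,M=pose(); w=viewer.capture('wrist'); cv2.imwrite('pics/w2.png',w[:,:,::-1])
"
```

```text
t 19.25 p [0.459  0.1039 0.1211] th 0.20921365641338469 r 0.24127189635530477 f [-0.5121 -0.3913  0.025 ] m [0.0252 0.0285 0.0053] w 0.049821157078375096 tau [  0.0108 -37.538   -3.7252 -34.9975   0.0453   0.0132   0.0001]
tangential -0.07 radial 0.46
```

View pics/w2.png

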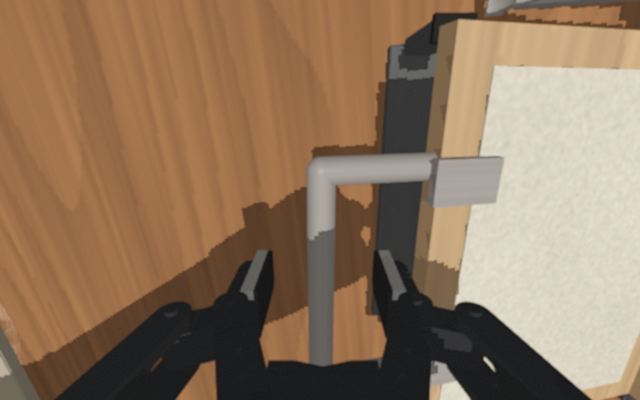

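The wrist view shows the bar at column 320, free between the open fingers and still held up. I retreat straight up.

>>> arm_command --pt "0 0 -0.008 0 0 0 0.05" --pt "0 0 -0.02 0 0 0 0.05" --pt "0 0 -0.03 0 0 0 0.05" --pt "0 0 -0.03 0 0 0 0.05" --pt "0 0 -0.03 0 0 0 0.05" --pt "0 -0.03 -0.03 0 0 0 0.05" --pt "0 -0.01 -0.02 0 0 0 0.05" --pt "0 0 0 0 0 0 0.05" --pt "0 0 0 0 0 0 0.05"

```text
time: 20.2
ee_pos: [0.4173, 0.1106, 0.2996]
orientation: [0.002, 0.743, 0.669, -0.001]
ft_force: [0.2, 0.4, 1.2]
grip_width: 0.585
```

```bash
python3 -c "
from h import *
st()
i=[viewer.capture(n)[:,:,::-1] for n in('scene','side')]
for n,k in zip('ab',i): cv2.imwrite(f'pics/end_{n}.png',k)
o=np.hstack([cv2.resize(i[0][110:250,295:435],(400,400),interpolation=2),cv2.resize(i[1][95:235,255:395],(400,400),interpolation=2)]);cv2.imwrite('pics/end.png',o)"
```

```text
t 20.2 p [0.4173 0.1106 0.2996] th 0.6877951443527585 r 0.36015860240674386 f [0.1862 0.4057 1.192 ] m [-0.0087  0.0075  0.0455] w 0.04996811732628458 tau [ -0.1489 -24.6427   2.6879 -40.635   -0.0966   0.1556   0.0539]
```

View pics/end.png

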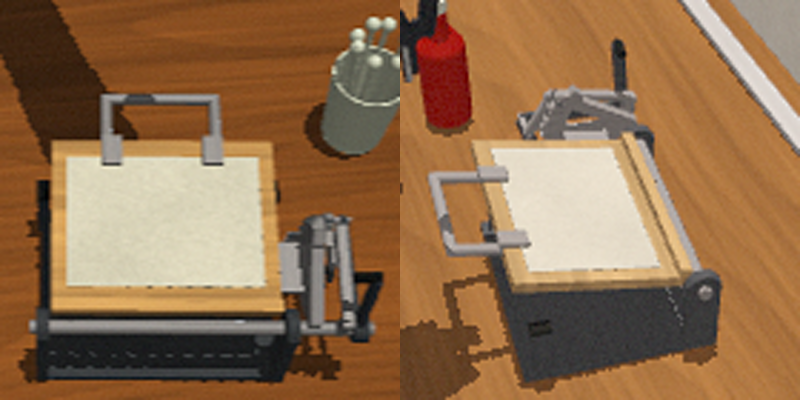

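The board rests at a low tilt, the gripper is clear, and the cup and bottle are upright. I check the angle by triangulation and the neighbours by picture difference, then hand in.

```bash
python3 -c "
from h import *
from bench import order
S=lambda x,y:(295+x/2.857,110+y/2.857)
D=lambda x,y:(255+(x-400)/2.857,95+y/2.857)
r=tri(S(107,98),D(445,247));l=tri(S(216,98),D(434,178));m=(l+r)/2-H
print(r,l,np.linalg.norm(l-r),'th',np.arctan2(m[2],m@v),'r',np.hypot(m@v,m[2]))
a=cv2.imread('pics/scene0.png').astype(int);b=cv2.imread('pics/end_a.png').astype(int)
for n,(x0,y0,x1,y1) in dict(cup=(408,115,440,165),sauce=(446,148,480,194),tray=(104,152,188,220)).items(): print(n,(abs(a-b)[y0:y1,x0:x1].max(2)>60).sum())
if .12<np.arctan2(m[2],m@v)<.3: print(order.finish_job())
"
```

```text
[0.4486 0.0503 0.1382] [0.4643 0.1579 0.1377] 0.10869048917650935 th 0.19830079168537265 r 0.24332554245686952
cup 0
sauce 0
tray 0
the job is handed in; nothing more can be done
None
```

The board now rests in its lowest notch with the gripper off it, and the job was handed in at about 20 s of the 64 s allowed.

- **Lifting:** I gripped the bar lightly (20–25 N) and lifted from the third notch (about 0.51 rad). The board met the stop at about 1.10 rad, where the motion stalled and I pressed with about 6.5 N at the handle.
- **Lowering:** It went down past every notch position with no resistance, so the pawl was out. It came to rest flat at about 0.00 rad, where I pressed about 11 N to be sure.
- **Setting:** I raised it to about 0.25 rad and eased it back until the pawl took the load at about 0.21 rad. Then I opened the fingers and backed away.

**Last checks:**
- **Tilt:** The cameras put the released board at 0.198 rad. The arm's own reading was 0.208, and the stop angle implies about 0.205, so they agree to about 0.01 rad.
- **Neighbours:** The cup, bottle and tray showed no picture change since the start.
- **Stop angle:** It came out 0.587 rad above the starting notch instead of the nominal 0.57. I put that down to measurement error and the give of the rubber.
- **Side pull:** While lifting, the arm pulled about 8 N outward along the board for a moment, and I eased it off.

No checks failed.

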